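Wedge the rocking machine base

TASK

The welded machine base rocks on the bench because the screw foot nearest the loose steel wedge is seized too high: press down on the corner plate above that foot until you feel the base rock down, let it come back up, then push the wedge along the bench, thin end first, under the foot until it is snug but the base still stands level. Finish by pressing down on the same corner plate with about a kilogram's push and keep holding it down as for a tack weld; the base must no longer dip, and the program ends while still pressing. Grip and lift nothing, do not shove the base out of its place, and leave the other things lying as they are.

Things in the scene. Friction and masses are not known exactly. Their poses are not given: they have to be found in the camera images.
- base: grey welded machine base, loose on the bench, about 2.3 kg: two 240 mm rails of 30 mm square tube (34 to 64 mm above the bench, 180 mm over both), two cross tubes, four screw feet at x +-75, y +-95 mm. Origin: middle of the base, level with the three good feet's undersides (the bench top when level); x across the rails, y along them, z up. The seized foot is at x -75, y -95
- foot_spot (a point): the point at bench height straight below the centre of the seized foot, fixed to the base. The feet have round pads 28 mm across and 8 mm thick on 12 mm stems; this one's pad hangs 7 to 11 mm above this point, differently each time, the others stand on the bench. It does not turn or slide in its thread
- corner_plate: 46 x 46 x 6 mm steel plate with one bolt hole, welded on the rail above the seized foot; part of the base. Origin: centre of its underside, 64 mm above the bench
- corner_top (a point): centre of the corner plate's top face, 70 mm above the bench: the place to press. With nothing under the foot, 3 to 6 N down here tips the base and the corner sinks by the foot's gap (7 to 11 mm); let go, it comes back level by itself, its centre of mass lying nearer the opposite corner
- bearing_flange: round steel flange, 98 mm across, bolted on the end plate of the base, its far end from the seized foot; its hub is the highest part of the base, 96 mm above the bench. Origin: centre of its underside
- wedge: loose plain steel wedge, 130 mm long, 40 mm wide, flat underside, 20 mm thick at the blunt end tapering evenly to 2.5 mm at the thin end, 0.45 kg. Origin: middle of its underside; x points to the thin end, z up. It lies with its thin end roughly towards the seized foot, aimed up to 25 degrees off. Sliding it takes 1.5 to 5 N; it gets stiffer from where it meets the pad
- wedge_tip (a point): middle of the wedge's thin edge, on its underside (65 mm from its origin); at the start 25 to 90 mm short of the seized foot's pad. Once the wedge is snug, its push rises by 5 N or more within a few mm; driven on with 8 to 15 N it shoves the whole base along
- spanner: combination spanner, 199 mm long, lying in front of the base on the robot's side; leave alone
- tape_measure: yellow tape measure, 31 x 70 x 55 mm, standing beyond the wedge; leave alone
- offcut: flat steel offcut, 80 x 50 x 8 mm, lying beside the flange end of the base; leave alone

How it is judged (in metres and radians):
On the way, in this order (a step that is already met when the one before it is completed fails the run):
1. the corner over the seized foot is pressed down and the base rocks (contact force between the fingers and base above 1 N and angle between base's own z axis and vertical above 0.035 rad), for 0.1 s.
2. the corner is let go and the base stands level again (contact force between the fingers and base below 0.5 N and angle between base's own z axis and vertical below 0.014 rad), for 0.1 s.
3. the wedge's thin end has gone under the seized foot, past its centre (y of wedge_tip in the frame of base above -0.095 m and horizontal distance between wedge_tip and foot_spot below 0.08 m and height (world z) of wedge below 0.006 m), for 0.2 s.
At the end, for the whole second after the job is handed in: The fingers press the corner plate over the seized foot with 6.5 to 35 N; under this push the base stays level within 0.010 rad (about 1.2 mm at the foot), neither dipping nor jacked up; the wedge lies flat on the bench under the foot and carries it (more than 2 N), and is not touched by the robot (contact force between the fingers and corner_plate between 6.5 and 35 N and angle between base's own z axis and vertical below 0.01 rad and contact force between wedge and base above 2 N and y of wedge_tip in the frame of base above -0.095 m and height (world z) of wedge below 0.006 m and angle between wedge's own z axis and vertical below 0.05 rad and contact force between the fingers and wedge below 0.5 N and linear speed of base below 0.01 m/s); the arm keeps its last pose, push and grip.
It fails at once if the wedge is lifted or tipped up (height (world z) of wedge above 0.012 m or angle between wedge's own z axis and vertical above 0.25 rad).
It fails at once if the base is shoved more than 15 mm, lifted or tipped over (distance of base from where it was at the start of the episode above 0.015 m or angle between base's own z axis and vertical above 0.2 rad).
It fails at once if another thing is moved more than 20 mm (distance of any of spanner, tape_measure, offcut from where it was at the start of the episode above 0.02 m).
It also fails if it takes over 58 s, if anything falls off the work surface, if the arm or the gripper's body presses on something with over 40 N, if the wrist force passes 120 N, or if a joint passes its speed limit or range.

ROBOT

A 7-joint arm with a two-finger parallel gripper is mounted at the origin on the work surface; the furniture and walls round the work are solid. World frame = base frame: x ahead of the robot, y to its left, z up, the work surface at z = 0. Lengths are in m, angles in degrees, forces in N, time in s.
With the tool pointing down it reaches from about 0.425 to 0.875 m from the base axis. Payload 4.7 kg.
Tool frame: the origin (TCP) lies midway between the tips of the shut fingers; the grasp point (between the pads) lies 19 mm behind it (env.grip_depth is the distance from the TCP to the grasp point, in m); z points along the fingers, y is the line along which they close (so a half turn about z gives the same grasp; the last joint's range is limited). The gripper opens to 87 mm and grips with 3 to 60 N. Pads are 19 mm wide; open, the fingers measure 117 mm over their backs; the gripper's body (75 mm by 190 mm) begins 51 mm behind the grasp point.
Start: joints at [74.204, 18.392, -4.016, 83.108, 1.295, 78.541, -3.26], TCP at [0.186, -0.623, 0.223] pointing down, gripper open.
Joint ranges: [-163.93, 163.93], [-17.29, 119.83], [-79.2, 71.16], [3.27, 140.29], [-89.18, 269.18], [5.43, 117.66], [-154.24, 154.24]. Speed limits (degrees/s): [147.25, 147.25, 180, 180, 180, 180, 180].

INTERFACE

Orientations are given as [roll, pitch, yaw] about the fixed x, y, z axes, in that order (R = Rz(yaw) Ry(pitch) Rx(roll)).
In Python, from cell import get_obs, optics, env, nets gives the robot as it stands.
- The arm moves only by the shell command python3 -m creep 'ROWS' [FORCE]. ROWS is JSON, a list of rows, each an object of numbers: "wx", "wy", "wz": the turn, a rotation vector about the tool's x, y, z in degrees; "tx", "ty", "tz": the shift along the tool's x, y, z in mm; "gripper": the opening, from -1 (shut) to 1 (fully open). A call has 1 to 5 rows; each row is the pose to reach, as a shift and turn from the pose commanded when the call began, along the tool's axes at that moment; what a row does not reach only later rows make up. A row lasts 1/12 s, in which the tool goes at most 41.7 mm and 7.16 degrees, less where a joint would pass 70% of its speed; a pose out of reach is approached as far as the arm can. A call with a gripper value outside its range is refused whole. The fingers move at their own pace and stop on an object; FORCE is the grip in N (left out, the last holds). Time passes only in rows, so rows that repeat a pose let the fingers close. It gives the time, the measured TCP pose, the force, the opening and the grip force at its end, in the units of the state.
- get_obs(): the state, without advancing time (a new reading comes with each control period).
- optics.read_camera(name): name is "side" or "top" or "wrist"; returns (picture, depth): 384x512x3 uint8, red, green, blue; 384x512 float32, m along the optical axis (not along the pixel's ray), 0 where there is no reading.
- optics.camera_info(name): a dict with "fovy" (degrees; the focal length in pixels is half the picture's height over the tangent of half this angle, whatever the lens; pixels are square), "cx", "cy" (the principal point, pixels), "R" (3x3) and "t" (3): a world point X has camera coordinates R X + t; the wrist camera has in their place "tool_from_camera" (4x4, takes a point from camera to tool coordinates, whose origin is the TCP and whose axes are the flange's). Camera axes: x right, y down, z forward; pixel columns grow to the right and rows downward; lengths in m; the calibration is good to about 2 mm. A picture is of the moment at which its call begins: read the wrist's pose just before it. camera_info takes no time and is no camera call.
- env.sign_off(): hands the job in; it is judged then, once.
Trained networks look in the newest picture that a camera, given by its name, has taken for a name from the list of things; names that differ only in an ending like _2 or _b are one class to them, and where a whole thing is asked for, a point or a joint stands for the part that bears it (a point fixed in the world has none). Each returns a list of dicts, best first, with "confidence" (0 to 1); they miss things now and then, are a little off and sometimes report something else, mostly with a low value. They report only what shows in the picture. A call takes as long as a camera call.
- nets.look_for(query, camera): "point" ([x, y, z] in m, in world coordinates, good to about 4 mm: the middle of the surface that is visible of it).
- nets.place_of(query, camera): "point" ([x, y, z] in m, in world coordinates, good to about 4 mm: a listed point, or the origin of a listed thing).
The state is a dict: "time_s": time; "qpos": joint angles; "joint_velocities": joint speeds; "effort": joint torques, N m; "tool_pos": TCP position; "tool_rot": TCP orientation; "force": force on the tool from outside, world axes, zero at the start; "wrist_torque": the same for the moment, N m; "grip_width": finger opening in m; "grasp_force": force on a finger pad.
Only numpy, scipy, OpenCV 4.12 (cv2) and the standard library are available. Lean on these libraries where they do the work, as an engineer would, in place of code of your own. Each camera call takes 0.05 s, during which the arm holds its last target. There are 200 camera calls.

## Working session

There is one attempt and no reset: what is moved stays moved. The work goes in short steps, Python scripts to look and compute and a shell command to move; the robot and the scene stay as the last step left them, time stands still between calls to the robot, and variables do not carry over. Pictures are saved under pics/ and viewed, at most 10 in all, crops included, and the job is handed in when it is done.

```bash
mkdir -p pics; ls; python3 - <<'E'
from cell import get_obs, optics, env, nets
import cv2,numpy as np
o=get_obs();print(o['time_s'],o['tool_pos'],o['tool_rot'],o['force'],o['grip_width'])
ims=[]
for c in ['top','side']:
    p,d=optics.read_camera(c); ims.append(p)
    for q in ['corner_top','foot_spot','wedge','wedge_tip','base','bearing_flange','spanner','tape_measure','offcut']:
        r=nets.place_of(q,c)[:2]
        print(c,q,[(np.round(x['point'],3).tolist(),round(x['confidence'],2)) for x in r])
cv2.imwrite('pics/a.png',cv2.resize(np.vstack(ims)[:,:,::-1],(800,1200))[:600]) 
cv2.imwrite('pics/b.png',cv2.resize(ims[1][:,:,::-1],(800,600)))
print(get_obs()['time_s'])
E
```

```text
pics
0.0 [ 0.18555306 -0.62237483  0.22148373] [-1.79892415e+02  4.96401451e-03  1.66051919e+01] [ 0.90118896  0.05621783 -0.00609258] 0.08726833257760588
top corner_top [([0.48, -0.062, 0.068], 0.8)]
top foot_spot []
top wedge [([0.479, -0.193, -0.001], 0.85)]
top wedge_tip [([0.484, -0.133, -0.002], 0.77)]
top base [([0.548, 0.036, -0.004], 0.66)]
top bearing_flange [([0.543, 0.094, 0.074], 0.59)]
top spanner []
top tape_measure [([0.652, -0.175, 0.003], 0.8), ([0.543, 0.094, 0.071], 0.38)]
top offcut [([0.512, 0.198, -0.001], 0.79)]
side corner_top [([0.479, -0.063, 0.068], 0.86), ([0.549, 0.041, 0.003], 0.28)]
side foot_spot []
side wedge [([0.477, -0.194, -0.001], 0.95)]
side wedge_tip []
side base [([0.547, 0.038, 0.003], 0.8), ([0.649, -0.178, -0.0], 0.33)]
side bearing_flange [([0.544, 0.091, 0.069], 0.63)]
side spanner [([0.402, 0.104, 0.0], 0.59), ([0.479, -0.061, 0.072], 0.29)]
side tape_measure [([0.65, -0.176, -0.001], 0.85)]
side offcut [([0.51, 0.193, -0.0], 0.81)]
1.0
```

View pics/a.png

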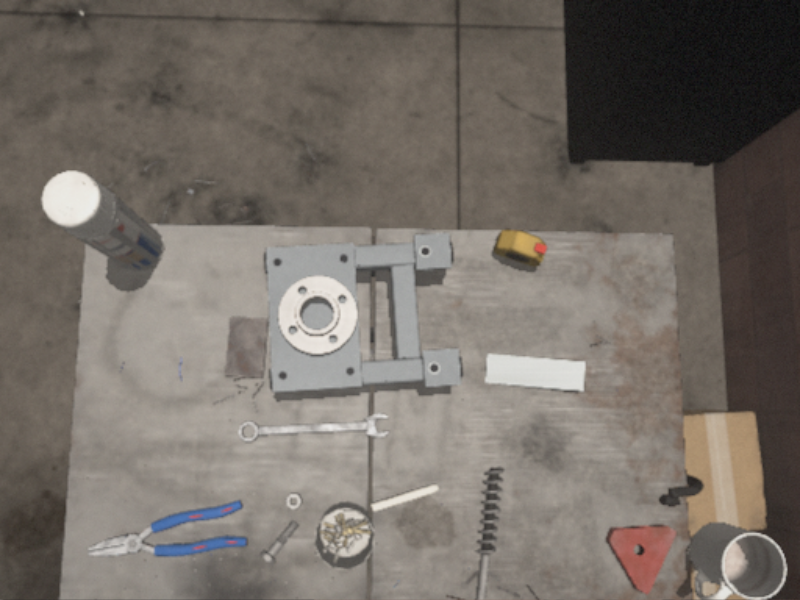

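View pics/b.png

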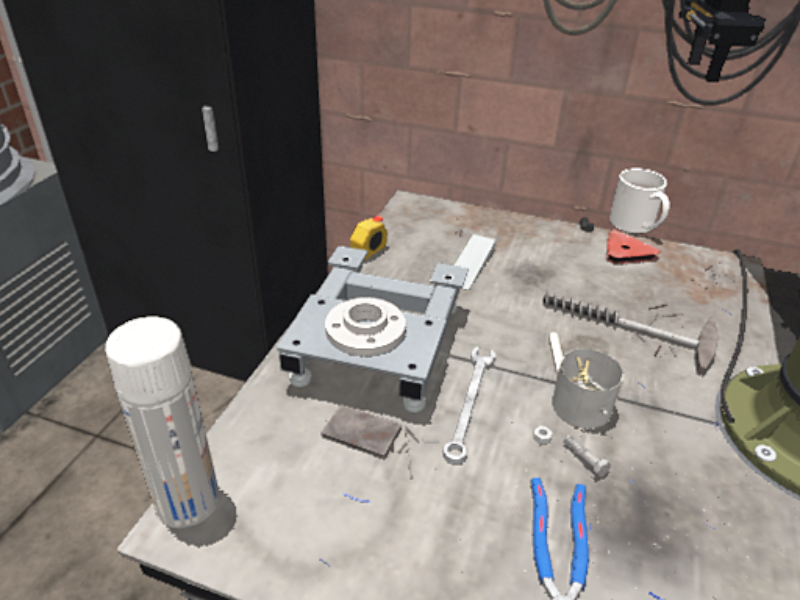

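The top view (800x600) shows the corner plate at px (434,368), with the wedge to its right at px (486–585, 370) and its thin end facing the foot. The nets agree with this. I'm starting the approach.

```bash
cat > h.py <<'E'
import sys,numpy as np
from cell import get_obs
from scipy.spatial.transform import Rotation as Rn
def to(x,y,z,yaw):
    o=get_obs();R=Rn.from_euler('xyz',o['tool_rot'],degrees=True)
    T=Rn.from_euler('xyz',[180,0,yaw],degrees=True)
    d=R.inv().apply(np.array([x,y,z])-o['tool_pos'])*1000
    print('t',round(o['time_s'],2),'pos',np.round(o['tool_pos'],4),'rot',np.round(o['tool_rot'],1),'F',np.round(o['force'],1),'-> shift',np.round(d,1),'turn',np.round((R.inv()*T).as_rotvec(degrees=True),1))
if __name__=='__main__': to(*map(float,sys.argv[1:]))
E
python3 -m creep '[{"tx":28,"ty":-29,"wz":-7},{"tx":56,"ty":-57,"wz":-14},{"tx":84,"ty":-86,"wz":-21},{"tx":112,"ty":-114,"wz":-28},{"tx":140,"ty":-143,"wz":-34,"gripper":-0.5}]'
python3 h.py 0.48 -0.063 0.2 85
python3 - <<'E'
from cell import optics
import cv2,numpy as np
p,d=optics.read_camera('top');i=optics.camera_info('top')
f=p.shape[0]/2/np.tan(np.radians(i['fovy']/2))
hsv=cv2.cvtColor(p,cv2.COLOR_RGB2HSV)
m=((hsv[...,2]>185)&(hsv[...,1]<40)).astype('uint8')
m[:, :300]=0; m[:,400:]=0; m[:210]=0; m[270:]=0
n,l,s,c=cv2.connectedComponentsWithStats(m); k=1+np.argmax(s[1:,4]); v,u=np.where(l==k); print(s[k])
z=d[v,u]; P=np.c_[(u-i['cx'])*z/f,(v-i['cy'])*z/f,z]; W=(P-i['t'])@np.array(i['R'])
r=cv2.minAreaRect(W[:,:2].astype('float32')*1000); print(r,cv2.boxPoints(r).round(1).tolist())
q=W[:,:2]; w,e=np.linalg.eigh(np.cov(q.T)); print('yaw',np.degrees(np.arctan2(e[1,1],e[0,1])),q.mean(0), W[:,2].min(),W[:,2].max())
E
```

```text
t 1.0 pos [ 0.1857 -0.6229  0.2226] rot [180.    0.   16.6] F [-0.2  0.2 -0.3] -> shift [ 442.  -452.5   22.5] turn [  0.    0.  -68.4]
[ 310  226   65   24 1160]
((472.02252197265625, -111.35025024414062), (60.854698181152344, 299.2305908203125), 6.15618371963501) [[425.70001220703125, 34.099998474121094], [457.79998779296875, -263.3999938964844], [518.2999877929688, -256.79998779296875], [486.20001220703125, 40.70000076293945]]
yaw 85.93807358926932 [ 0.48074215 -0.194288  ] -0.0034879763426322596 0.9328184535335688validation failed for argument at $[0]...
```

```bash

python3 -m creep '[{"wx":0,"wy":0,"wz":-7,"tx":28,"ty":-29,"tz":0,"gripper":-0.5},{"wx":0,"wy":0,"wz":-14,"tx":56,"ty":-57,"tz":0,"gripper":-0.5},{"wx":0,"wy":0,"wz":-21,"tx":84,"ty":-86,"tz":0,"gripper":-0.5},{"wx":0,"wy":0,"wz":-28,"tx":112,"ty":-114,"tz":0,"gripper":-0.5},{"wx":0,"wy":0,"wz":-34,"tx":140,"ty":-143,"tz":0,"gripper":-0.5}]'
python3 h.py 0.48 -0.063 0.2 85
```

```text
time_s: 1.47
tool_pos: [0.2797, -0.4442, 0.2227]
tool_rot: [180.0, 0.0, 50.9]
force: [0.3, -0.2, 1.2]
grip_width: 0.0612
grasp_force: 0.0
t 1.47 pos [ 0.2797 -0.4442  0.2227] rot [180.    0.   50.9] F [ 0.3 -0.2  1.2] -> shift [422.3 -84.8  22.4] turn [  0.    0.  -34.1]
```

```bash

python3 -m creep '[{"wx":0,"wy":0,"wz":-7,"tx":41,"ty":-8,"tz":0,"gripper":-0.8},{"wx":0,"wy":0,"wz":-14,"tx":82,"ty":-16,"tz":0,"gripper":-0.8},{"wx":0,"wy":0,"wz":-21,"tx":123,"ty":-24,"tz":0,"gripper":-0.8},{"wx":0,"wy":0,"wz":-28,"tx":164,"ty":-32,"tz":0,"gripper":-0.8},{"wx":0,"wy":0,"wz":-34,"tx":204,"ty":-40,"tz":0,"gripper":-0.8}]' | head -3
python3 h.py 0.48 -0.20 0.22 85
python3 - <<'E'
from cell import get_obs,optics,nets
import cv2,numpy as np
p,d=optics.read_camera('wrist')
cv2.imwrite('pics/w1.png',p[:,:,::-1])
for q in ['corner_top','wedge_tip','wedge']:
    print(q,[(np.round(x['point'],3).tolist(),round(x['confidence'],2)) for x in nets.place_of(q,'wrist')[:1]])
E
```

```text
time_s: 1.88
tool_pos: [0.3782, -0.2609, 0.2229]
tool_rot: [180.0, 0.1, 84.9]
t 1.88 pos [ 0.3782 -0.2609  0.2229] rot [1.80e+02 1.00e-01 8.49e+01] F [ 0.6 -0.3  0. ] -> shift [69.7 96.   2.9] turn [ 0.   0.1 -0.1]
corner_top []
wedge_tip [([0.482, -0.13, 0.0], 0.85)]
wedge [([0.479, -0.192, -0.0], 0.86)]
```

View pics/w1.png

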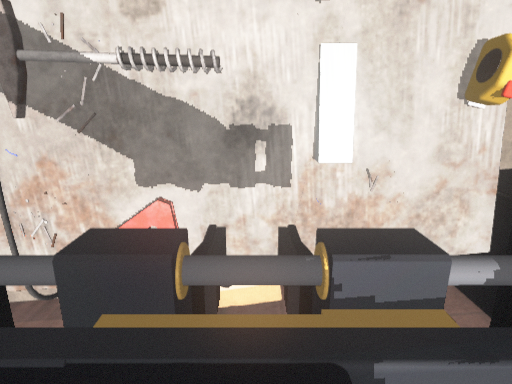

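The wrist view shows the wedge upright at px (320–355, 43–163), nearly in line with the tool (yaw about 85°). Next I'm moving over the corner plate.

```bash

python3 -m creep '[{"wx":0,"wy":0,"wz":0,"tx":38,"ty":15,"tz":0,"gripper":-0.8},{"wx":0,"wy":0,"wz":0,"tx":76,"ty":31,"tz":0,"gripper":-0.8},{"wx":0,"wy":0,"wz":0,"tx":114,"ty":46,"tz":0,"gripper":-0.8},{"wx":0,"wy":0,"wz":0,"tx":152,"ty":62,"tz":0,"gripper":-0.8},{"wx":0,"wy":0,"wz":0,"tx":190,"ty":77,"tz":0,"gripper":-0.8}]' | head -3
python3 -m creep '[{"wx":0,"wy":0,"wz":0,"tx":16,"ty":7,"tz":30,"gripper":-0.8},{"wx":0,"wy":0,"wz":0,"tx":16,"ty":7,"tz":65,"gripper":-0.8},{"wx":0,"wy":0,"wz":0,"tx":16,"ty":7,"tz":100,"gripper":-0.8},{"wx":0,"wy":0,"wz":0,"tx":16,"ty":7,"tz":130,"gripper":-0.8},{"wx":0,"wy":0,"wz":0,"tx":16,"ty":7,"tz":130,"gripper":-0.8}]'
python3 h.py 0.48 -0.063 0.07 85
```

```text
time_s: 2.5
tool_pos: [0.4726, -0.0814, 0.2228]
tool_rot: [180.0, 0.0, 84.3]
time_s: 2.92
tool_pos: [0.4757, -0.0668, 0.0869]
tool_rot: [-179.4, -0.1, 84.4]
force: [-1.0, 0.2, -1.1]
grip_width: 0.0087
grasp_force: 0.0
t 2.92 pos [ 0.4757 -0.0668  0.0869] rot [-1.794e+02 -1.000e-01  8.440e+01] F [-1.   0.2 -1.1] -> shift [ 4.2  4.1 16.8] turn [-0.6 -0.1 -0.6]
```

```bash

python3 -m creep '[{"wx":0,"wy":0,"wz":0,"tx":4,"ty":4,"tz":5,"gripper":-0.8},{"wx":0,"wy":0,"wz":0,"tx":4,"ty":4,"tz":9,"gripper":-0.8},{"wx":0,"wy":0,"wz":0,"tx":4,"ty":4,"tz":13,"gripper":-0.8},{"wx":0,"wy":0,"wz":0,"tx":4,"ty":4,"tz":15,"gripper":-0.8},{"wx":0,"wy":0,"wz":0,"tx":4,"ty":4,"tz":17,"gripper":-0.8}]'|head -4
python3 -m creep '[{"wx":0,"wy":0,"wz":0,"tx":0,"ty":0,"tz":1,"gripper":-0.8},{"wx":0,"wy":0,"wz":0,"tx":0,"ty":0,"tz":2,"gripper":-0.8},{"wx":0,"wy":0,"wz":0,"tx":0,"ty":0,"tz":3,"gripper":-0.8},{"wx":0,"wy":0,"wz":0,"tx":0,"ty":0,"tz":4,"gripper":-0.8}]'|head -4
python3 -m creep '[{"wx":0,"wy":0,"wz":0,"tx":0,"ty":0,"tz":1,"gripper":-0.8},{"wx":0,"wy":0,"wz":0,"tx":0,"ty":0,"tz":2,"gripper":-0.8}]'|head -4
python3 -m creep '[{"wx":0,"wy":0,"wz":0,"tx":0,"ty":0,"tz":1,"gripper":-0.8},{"wx":0,"wy":0,"wz":0,"tx":0,"ty":0,"tz":1,"gripper":-0.8}]'|head -4
```

```text
time_s: 3.33
tool_pos: [0.4858, -0.0625, 0.0764]
tool_rot: [179.9, 0.0, 84.6]
force: [0.1, 1.0, -0.7]
time_s: 3.67
tool_pos: [0.4851, -0.0621, 0.0717]
tool_rot: [180.0, 0.0, 84.6]
force: [-0.4, 0.2, 1.0]
time_s: 3.83
tool_pos: [0.4847, -0.0623, 0.0697]
tool_rot: [-180.0, 0.0, 84.6]
force: [-2.6, -0.6, 5.4]
time_s: 4.0
tool_pos: [0.4842, -0.0628, 0.0686]
tool_rot: [-179.9, 0.1, 84.6]
force: [-3.4, -1.4, 5.7]
```

```bash

for k in 1; do python3 -m creep '[{"wx":0,"wy":0,"wz":0,"tx":0,"ty":0,"tz":1,"gripper":-0.8},{"wx":0,"wy":0,"wz":0,"tx":0,"ty":0,"tz":2,"gripper":-0.8},{"wx":0,"wy":0,"wz":0,"tx":0,"ty":0,"tz":3,"gripper":-0.8}]'|sed -n '1,4p'
python3 -m creep '[{"wx":0,"wy":0,"wz":0,"tx":0,"ty":0,"tz":1,"gripper":-0.8},{"wx":0,"wy":0,"wz":0,"tx":0,"ty":0,"tz":2,"gripper":-0.8}]'|sed -n '1,4p'
python3 -m creep '[{"wx":0,"wy":0,"wz":0,"tx":0,"ty":0,"tz":1,"gripper":-0.8},{"wx":0,"wy":0,"wz":0,"tx":0,"ty":0,"tz":1,"gripper":-0.8}]'|sed -n '1,4p'; done
```

```text
time_s: 4.25
tool_pos: [0.4838, -0.0636, 0.0658]
tool_rot: [-179.9, 0.1, 84.6]
force: [-4.9, -3.7, 7.1]
time_s: 4.42
tool_pos: [0.4837, -0.0639, 0.0643]
tool_rot: [-179.8, 0.2, 84.5]
force: [-8.2, -2.8, 19.7]
time_s: 4.58
tool_pos: [0.4837, -0.0639, 0.0643]
tool_rot: [-179.8, 0.2, 84.5]
force: [-10.4, -3.5, 19.3]
```

The corner bottomed out after dipping about 6–7 mm, so the gap is about 7 mm. Now I'm letting go.

```bash

python3 -m creep '[{"wx":0,"wy":0,"wz":0,"tx":0,"ty":0,"tz":-3,"gripper":-0.8},{"wx":0,"wy":0,"wz":0,"tx":0,"ty":0,"tz":-6,"gripper":-0.8},{"wx":0,"wy":0,"wz":0,"tx":0,"ty":0,"tz":-10,"gripper":-0.8},{"wx":0,"wy":0,"wz":0,"tx":0,"ty":0,"tz":-20,"gripper":-0.8},{"wx":0,"wy":0,"wz":0,"tx":0,"ty":0,"tz":-40,"gripper":-0.8}]'|head -4
python3 -m creep '[{"wx":0,"wy":0,"wz":0,"tx":-20,"ty":0,"tz":-20,"gripper":-0.8},{"wx":0,"wy":0,"wz":0,"tx":-60,"ty":0,"tz":-30,"gripper":-0.8},{"wx":0,"wy":0,"wz":0,"tx":-100,"ty":0,"tz":-30,"gripper":-0.8},{"wx":0,"wy":0,"wz":0,"tx":-140,"ty":0,"tz":-30,"gripper":-0.8},{"wx":0,"wy":0,"wz":0,"tx":-180,"ty":0,"tz":-30,"gripper":-0.8}]'|head -4
python3 -m creep '[{"wx":0,"wy":0,"wz":0,"tx":-20,"ty":0,"tz":0,"gripper":-0.8},{"wx":0,"wy":0,"wz":0,"tx":-36,"ty":0,"tz":0,"gripper":-0.8},{"wx":0,"wy":0,"wz":0,"tx":-36,"ty":0,"tz":0,"gripper":-0.8}]'|head -4
python3 - <<'E'
from cell import get_obs,optics,nets
import numpy as np,cv2
for c in ['side','wrist','top']:
    p,d=optics.read_camera(c)
    if c!='top':cv2.imwrite('pics/%s2.png'%c,p[:,:,::-1])
    for q in ['corner_top','base','wedge','wedge_tip']:
        print(c,q,[(np.round(x['point'],3).tolist(),round(x['confidence'],2)) for x in nets.place_of(q,c)[:1]])
E
python3 h.py 0.475 -0.28 0.02 87
```

```text
time_s: 5.0
tool_pos: [0.4829, -0.0617, 0.1013]
tool_rot: [-179.7, -0.1, 84.6]
force: [0.4, 0.2, -0.5]
time_s: 5.42
tool_pos: [0.4676, -0.2431, 0.1335]
tool_rot: [180.0, 0.1, 84.6]
force: [1.6, -0.7, -0.3]
time_s: 5.67
tool_pos: [0.4635, -0.2808, 0.1325]
tool_rot: [-180.0, 0.0, 84.3]
force: [0.2, 0.3, 0.3]
side corner_top [([0.48, -0.063, 0.07], 0.67)]
side base [([0.547, 0.039, 0.002], 0.76)]
side wedge [([0.478, -0.195, -0.002], 0.94)]
side wedge_tip [([0.487, -0.13, -0.004], 0.97)]
wrist corner_top []
wrist base []
wrist wedge [([0.478, -0.194, -0.002], 0.84)]
wrist wedge_tip [([0.481, -0.133, -0.0], 0.56)]
top corner_top [([0.477, -0.064, 0.069], 0.91)]
top base [([0.546, 0.095, 0.072], 0.68)]
top wedge [([0.48, -0.193, -0.004], 0.79)]
top wedge_tip [([0.485, -0.132, -0.004], 0.75)]
t 6.42 pos [ 0.4646 -0.2771  0.1326] rot [-180.     0.    84.6] F [-0.6  0.1 -1. ] -> shift [ -1.9  10.6 112.6] turn [-0.   0.  -2.4]
```

View pics/wrist2.png

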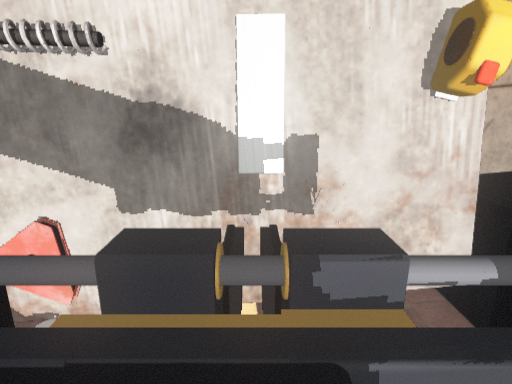

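```bash

python3 -m creep '[{"wx":0,"wy":0,"wz":-1,"tx":0,"ty":9,"tz":35,"gripper":-0.8},{"wx":0,"wy":0,"wz":-1,"tx":0,"ty":9,"tz":70,"gripper":-0.8},{"wx":0,"wy":0,"wz":-1,"tx":0,"ty":9,"tz":105,"gripper":-0.8},{"wx":0,"wy":0,"wz":-1,"tx":0,"ty":9,"tz":122,"gripper":-0.8},{"wx":0,"wy":0,"wz":-1,"tx":0,"ty":9,"tz":122,"gripper":-0.8}]'
python3 h.py 0.474 -0.268 0.008 86
```

```text
time_s: 6.83
tool_pos: [0.4701, -0.2761, 0.0061]
tool_rot: [-179.6, -0.3, 85.6]
force: [0.6, 0.6, 0.1]
grip_width: 0.0089
grasp_force: 0.0
t 6.83 pos [ 0.4701 -0.2761  0.0061] rot [-179.6   -0.3   85.6] F [0.6 0.6 0.1] -> shift [ 8.4  3.3 -1.9] turn [-0.4 -0.3 -0.4]
```

```bash

python3 -m creep '[{"wx":0,"wy":0,"wz":0,"tx":2,"ty":3,"tz":-2,"gripper":-0.8},{"wx":0,"wy":0,"wz":0,"tx":5,"ty":3,"tz":-2,"gripper":-0.8},{"wx":0,"wy":0,"wz":0,"tx":8,"ty":3,"tz":-2,"gripper":-0.8},{"wx":0,"wy":0,"wz":0,"tx":11,"ty":3,"tz":-2,"gripper":-0.8},{"wx":0,"wy":0,"wz":0,"tx":14,"ty":3,"tz":-2,"gripper":-0.8}]'|head -4
python3 -m creep '[{"wx":0,"wy":0,"wz":0,"tx":4,"ty":0,"tz":0,"gripper":-0.8},{"wx":0,"wy":0,"wz":0,"tx":9,"ty":-1,"tz":0,"gripper":-0.8},{"wx":0,"wy":0,"wz":0,"tx":14,"ty":-1,"tz":0,"gripper":-0.8},{"wx":0,"wy":0,"wz":0,"tx":19,"ty":-2,"tz":0,"gripper":-0.8},{"wx":0,"wy":0,"wz":0,"tx":24,"ty":-2,"tz":0,"gripper":-0.8}]'|head -4
python3 - <<'E'
from cell import get_obs,optics,nets
import numpy as np,cv2
p,d=optics.read_camera('top');cv2.imwrite('pics/t3.png',cv2.resize(p[150:300,220:400,::-1],(720,600)))
for c in ['top']:
    for q in ['corner_top','wedge','wedge_tip']:
        print(c,q,[(np.round(x['point'],3).tolist(),round(x['confidence'],2)) for x in nets.place_of(q,c)[:1]])
E
python3 h.py 0.475 -0.18 0.008 86
```

```text
time_s: 7.25
tool_pos: [0.4791, -0.2663, 0.0147]
tool_rot: [179.8, 0.2, 85.6]
force: [0.2, -5.0, 4.5]
time_s: 7.67
tool_pos: [0.4777, -0.2405, 0.0132]
tool_rot: [179.9, 0.1, 85.6]
force: [-0.3, -4.3, 3.0]
top corner_top [([0.478, -0.06, 0.071], 0.72)]
top wedge [([0.48, -0.166, -0.003], 0.66)]
top wedge_tip [([0.548, 0.035, -0.0], 0.65)]
t 7.87 pos [ 0.4772 -0.2387  0.0121] rot [-1.799e+02 -1.000e-01  8.570e+01] F [ 0.4 -1.2  0.4] -> shift [58.3 -6.6  4.2] turn [-0.1 -0.1 -0.3]
```

View pics/t3.png

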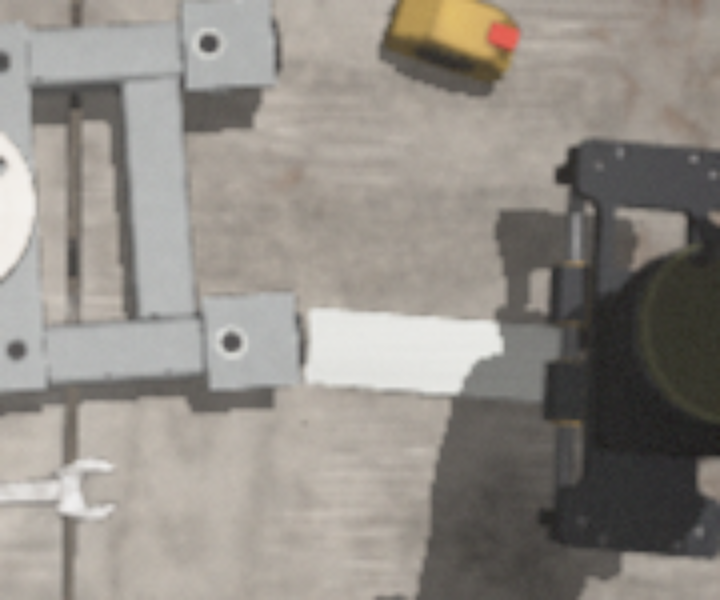

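The wedge is square behind the fingers. Its thin end is at crop px (307,347), lined up with the bolt hole at (231,342). I'm pushing on.

```bash

python3 -m creep '[{"wx":0,"wy":0,"wz":0,"tx":4,"ty":0,"tz":1,"gripper":-0.8},{"wx":0,"wy":0,"wz":0,"tx":9,"ty":0,"tz":2,"gripper":-0.8},{"wx":0,"wy":0,"wz":0,"tx":14,"ty":-1,"tz":3,"gripper":-0.8},{"wx":0,"wy":0,"wz":0,"tx":19,"ty":-1,"tz":3,"gripper":-0.8},{"wx":0,"wy":0,"wz":0,"tx":24,"ty":-2,"tz":3,"gripper":-0.8}]'|sed -n '2p;4p'
python3 -m creep '[{"wx":0,"wy":0,"wz":0,"tx":3,"ty":0,"tz":0,"gripper":-0.8},{"wx":0,"wy":0,"wz":0,"tx":6,"ty":0,"tz":0,"gripper":-0.8},{"wx":0,"wy":0,"wz":0,"tx":9,"ty":-1,"tz":0,"gripper":-0.8},{"wx":0,"wy":0,"wz":0,"tx":12,"ty":-1,"tz":0,"gripper":-0.8},{"wx":0,"wy":0,"wz":0,"tx":15,"ty":-1,"tz":0,"gripper":-0.8}]'|sed -n '2p;4p'
python3 h.py 0.475 -0.18 0.008 86
```

```text
tool_pos: [0.4773, -0.2155, 0.0094]
force: [0.5, -3.5, 1.8]
tool_pos: [0.4772, -0.2006, 0.0093]
force: [-1.5, -3.5, 0.3]
t 8.7 pos [ 0.4772 -0.2006  0.0093] rot [-180.    -0.    85.6] F [-1.5 -3.5  0.3] -> shift [20.4 -3.8  1.4] turn [-0.  -0.  -0.4]
```

```bash

for i in 1; do
python3 -m creep '[{"wx":0,"wy":0,"wz":0,"tx":2,"ty":0,"tz":0,"gripper":-0.8},{"wx":0,"wy":0,"wz":0,"tx":4,"ty":0,"tz":0,"gripper":-0.8},{"wx":0,"wy":0,"wz":0,"tx":6,"ty":0,"tz":0,"gripper":-0.8}]'|sed -n '2p;4p'
python3 -m creep '[{"wx":0,"wy":0,"wz":0,"tx":1,"ty":0,"tz":0,"gripper":-0.8},{"wx":0,"wy":0,"wz":0,"tx":2,"ty":0,"tz":0,"gripper":-0.8},{"wx":0,"wy":0,"wz":0,"tx":3,"ty":0,"tz":0,"gripper":-0.8}]'|sed -n '2p;4p'
python3 -m creep '[{"wx":0,"wy":0,"wz":0,"tx":1,"ty":0,"tz":0,"gripper":-0.8},{"wx":0,"wy":0,"wz":0,"tx":2,"ty":0,"tz":0,"gripper":-0.8}]'|sed -n '2p;4p'
done
```

```text
tool_pos: [0.4777, -0.1947, 0.0093]
force: [-0.6, -2.9, 0.8]
tool_pos: [0.478, -0.1918, 0.0094]
force: [-0.2, -2.1, -0.9]
tool_pos: [0.4782, -0.1898, 0.0094]
force: [0.0, -1.8, -1.2]
```

```bash

for i in 1 2 3; do
python3 -m creep '[{"wx":0,"wy":0,"wz":0,"tx":0.7,"ty":0,"tz":0,"gripper":-0.8},{"wx":0,"wy":0,"wz":0,"tx":1.4,"ty":0,"tz":0,"gripper":-0.8},{"wx":0,"wy":0,"wz":0,"tx":2,"ty":0,"tz":0,"gripper":-0.8}]'|sed -n '2p;4p'
done
```

```text
tool_pos: [0.4784, -0.1877, 0.0094]
force: [0.5, -2.4, -1.7]
tool_pos: [0.4786, -0.1859, 0.0095]
force: [0.2, -3.0, -2.1]
tool_pos: [0.4788, -0.184, 0.0095]
force: [0.7, -1.7, -0.1]
```

```bash

python3 -m creep '[{"wx":0,"wy":0,"wz":0,"tx":0.7,"ty":0,"tz":0,"gripper":-0.8},{"wx":0,"wy":0,"wz":0,"tx":1.4,"ty":0,"tz":0,"gripper":-0.8},{"wx":0,"wy":0,"wz":0,"tx":2,"ty":0,"tz":0,"gripper":-0.8}]'|sed -n '2p;4p'
python3 -m creep '[{"wx":0,"wy":0,"wz":0,"tx":0.5,"ty":0,"tz":0,"gripper":-0.8},{"wx":0,"wy":0,"wz":0,"tx":1,"ty":0,"tz":0,"gripper":-0.8}]'|sed -n '2p;4p'
python3 -m creep '[{"wx":0,"wy":0,"wz":0,"tx":0.5,"ty":0,"tz":0,"gripper":-0.8},{"wx":0,"wy":0,"wz":0,"tx":1,"ty":0,"tz":0,"gripper":-0.8}]'|sed -n '2p;4p'
```

```text
tool_pos: [0.4789, -0.182, 0.0095]
force: [0.2, -2.2, -1.8]
tool_pos: [0.479, -0.1815, 0.0096]
force: [-0.7, -4.3, -1.8]
tool_pos: [0.479, -0.1809, 0.0096]
force: [0.6, -5.1, -3.1]
```

```bash

for i in 1 2; do
python3 -m creep '[{"wx":0,"wy":0,"wz":0,"tx":0.5,"ty":0,"tz":0,"gripper":-0.8},{"wx":0,"wy":0,"wz":0,"tx":1,"ty":0,"tz":0,"gripper":-0.8},{"wx":0,"wy":0,"wz":0,"tx":1,"ty":0,"tz":0,"gripper":-0.8}]'|sed -n '2p;4p'
done
```

```text
tool_pos: [0.479, -0.1804, 0.0096]
force: [-0.3, -6.0, -2.7]
tool_pos: [0.479, -0.18, 0.0096]
force: [-0.3, -7.8, -3.7]
```

The push rose from 2 to 8 N within 2 mm, so the wedge is snug. I'm backing off and going to press.

```bash

python3 -m creep '[{"wx":0,"wy":0,"wz":0,"tx":-10,"ty":0,"tz":0,"gripper":-0.8},{"wx":0,"wy":0,"wz":0,"tx":-30,"ty":0,"tz":-5,"gripper":-0.8},{"wx":0,"wy":0,"wz":0,"tx":-30,"ty":0,"tz":-40,"gripper":-0.8},{"wx":0,"wy":0,"wz":0,"tx":-30,"ty":0,"tz":-80,"gripper":-0.8},{"wx":0,"wy":0,"wz":0,"tx":-30,"ty":0,"tz":-110,"gripper":-0.8}]'|sed -n '2p;4p'
python3 -m creep '[{"wx":0,"wy":0,"wz":0,"tx":20,"ty":0,"tz":0,"gripper":-0.8},{"wx":0,"wy":0,"wz":0,"tx":60,"ty":0,"tz":0,"gripper":-0.8},{"wx":0,"wy":0,"wz":0,"tx":100,"ty":4,"tz":0,"gripper":-0.8},{"wx":0,"wy":0,"wz":0,"tx":135,"ty":4,"tz":0,"gripper":-0.8},{"wx":0,"wy":0,"wz":0,"tx":146,"ty":4,"tz":0,"gripper":-0.8}]'|sed -n '2p;4p'
python3 - <<'E'
from cell import get_obs,optics,nets
import numpy as np,cv2
for c in ['side','top']:
    p,d=optics.read_camera(c)
    if c=='side': cv2.imwrite('pics/s4.png',cv2.resize(p[130:250,170:330,::-1],(800,600)))
    for q in ['corner_top','base','wedge']:
        print(c,q,[(np.round(x['point'],3).tolist(),round(x['confidence'],2)) for x in nets.place_of(q,c)[:1]])
E
python3 h.py 0.48 -0.061 0.076 85
```

```text
tool_pos: [0.4778, -0.2071, 0.1219]
force: [1.1, -1.0, 0.8]
tool_pos: [0.4927, -0.055, 0.1202]
force: [0.3, 1.0, 0.4]
side corner_top [([0.48, -0.063, 0.069], 0.51)]
side base [([0.551, 0.04, -0.001], 0.63)]
side wedge [([0.482, -0.105, -0.0], 0.65)]
top corner_top []
top base [([0.549, 0.034, 0.002], 0.97)]
top wedge []
t 12.43 pos [ 0.492  -0.0643  0.1194] rot [-180.    -0.    85.4] F [-0.1 -0.4 -1. ] -> shift [  2.3 -12.2  43.4] turn [-0.  -0.   0.4]
```

View pics/s4.png

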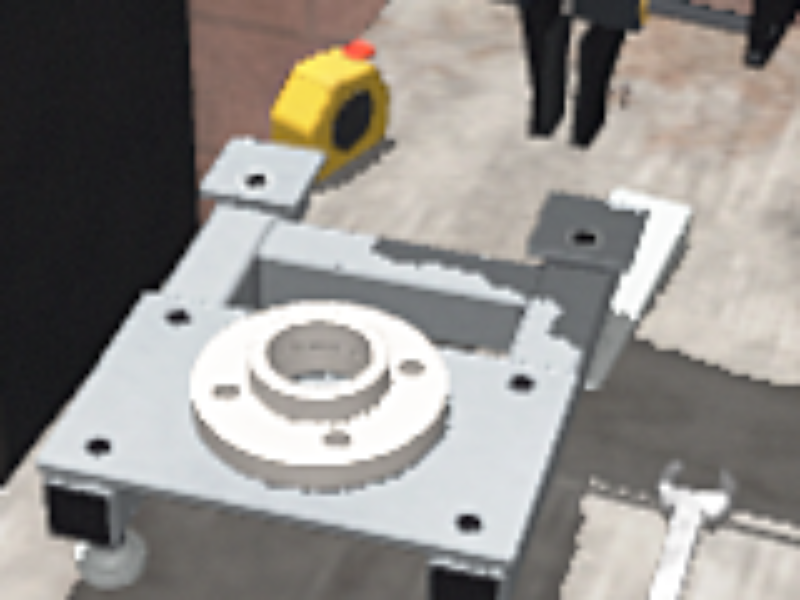

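The side view shows the wedge under the foot, its blunt end at px (650,200), and the fingers above the plate. The base hasn't moved. Pressing now.

```bash

python3 -m creep '[{"wx":0,"wy":0,"wz":0,"tx":2,"ty":-12,"tz":10,"gripper":-0.8},{"wx":0,"wy":0,"wz":0,"tx":2,"ty":-12,"tz":25,"gripper":-0.8},{"wx":0,"wy":0,"wz":0,"tx":2,"ty":-12,"tz":38,"gripper":-0.8},{"wx":0,"wy":0,"wz":0,"tx":2,"ty":-12,"tz":43,"gripper":-0.8},{"wx":0,"wy":0,"wz":0,"tx":2,"ty":-12,"tz":43,"gripper":-0.8}]'|sed -n '2p;4p'
python3 -m creep '[{"wx":0,"wy":0,"wz":0,"tx":0,"ty":0,"tz":1,"gripper":-0.8},{"wx":0,"wy":0,"wz":0,"tx":0,"ty":0,"tz":2,"gripper":-0.8},{"wx":0,"wy":0,"wz":0,"tx":0,"ty":0,"tz":3,"gripper":-0.8},{"wx":0,"wy":0,"wz":0,"tx":0,"ty":0,"tz":4,"gripper":-0.8},{"wx":0,"wy":0,"wz":0,"tx":0,"ty":0,"tz":4,"gripper":-0.8}]'|sed -n '2p;4p'
```

```text
tool_pos: [0.4792, -0.0604, 0.0753]
force: [0.1, -0.6, -0.2]
tool_pos: [0.4805, -0.0599, 0.0727]
force: [0.2, -0.3, -0.3]
```

```bash

for i in 1 2 3; do
python3 -m creep '[{"wx":0,"wy":0,"wz":0,"tx":0,"ty":0,"tz":0.7,"gripper":-0.8},{"wx":0,"wy":0,"wz":0,"tx":0,"ty":0,"tz":1.5,"gripper":-0.8},{"wx":0,"wy":0,"wz":0,"tx":0,"ty":0,"tz":1.5,"gripper":-0.8}]'|sed -n '2p;4p'
done
```

```text
tool_pos: [0.4803, -0.0598, 0.071]
force: [-0.5, -0.3, -0.2]
tool_pos: [0.4804, -0.0598, 0.0704]
force: [-3.1, 0.7, 8.1]
tool_pos: [0.4804, -0.0599, 0.0702]
force: [-7.0, 0.4, 18.2]
```

```bash

for i in 1 2; do python3 -m creep '[{"wx":0,"wy":0,"wz":0,"tx":0,"ty":0,"tz":0,"gripper":-0.8},{"wx":0,"wy":0,"wz":0,"tx":0,"ty":0,"tz":0,"gripper":-0.8},{"wx":0,"wy":0,"wz":0,"tx":0,"ty":0,"tz":0,"gripper":-0.8},{"wx":0,"wy":0,"wz":0,"tx":0,"ty":0,"tz":0,"gripper":-0.8},{"wx":0,"wy":0,"wz":0,"tx":0,"ty":0,"tz":0,"gripper":-0.8}]'|sed -n '1p;2p;4p'; done
```

```text
time_s: 14.43
tool_pos: [0.4804, -0.0599, 0.0702]
force: [-7.6, 0.8, 18.4]
time_s: 14.85
tool_pos: [0.4803, -0.0599, 0.0702]
force: [-7.4, 0.2, 18.8]
```

The press is steady at 18 N with no dip, so I'm handing the job in.

```bash
python3 -c "
from cell import env
print(env.sign_off())"
```

```text
the job is handed in; nothing more can be done
None
```

I rocked the base down and let it come back level, then pushed the wedge under the seized foot until it was snug. The job is handed in with the arm pressing the corner plate at about 18 N (more than the roughly 10 N you asked for, inside the 6.5–35 N limits) and no dip measured; the sign-off returned no verdict.

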